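# Seat the shower head and set the test buttons

### The job

Get the test station ready, touching with the fingertips only and pressing lightly: first press the shower head that stands in the grey nest straight down by its inlet stem until the nest is down, then press in the square button, then the wide mushroom button; all three stay down. Do not grip or lift anything, leave the small round button out, and do not disturb the loose nut, nipple and tape roll.

Things in the scene. Friction and masses are not known exactly. Their poses are not given: they have to be found in the camera images.
- nest_base: round aluminium base of the nest, 150 mm across, 22 mm high, fixed to the worktop; origin at the centre of its underside, z up. Above it stands the nest cup on a guide column
- nest (a joint): how far the grey nest cup (142 mm across, 14 mm high, underside 40 mm above the worktop when up) has been pushed down: 0 = up, 0.010 m = fully down. It and the shower head in it sink together against about 3.5 N of even friction to a stop, under a rubber pad that gives up to 5 mm more at 4 N per mm and stay where they are left
- stem_top (a point): centre of the top of the inlet stem of the shower head that stands spray face down in the nest: a 125 mm disc with an upright hollow threaded stem, 24 mm across at the top, 91 mm high in all, 0.36 kg, loose in the cup with about 3 mm of play; 135 mm above the worktop at the start; z up
- square_box: grey push-button box fixed to the worktop, 70 x 70 mm, 48 mm high, carrying the square button; origin at the centre of its underside, z up
- square (a joint): travel of the square button: 0 = out, 0.010 m = fully in. Pressed straight down it slides 10 mm against about 2.5 N of even friction to a stop, under a rubber pad that gives up to 5 mm more at 4 N per mm and stays where it is left (no spring); it may start up to 1.5 mm in
- square_top (a point): centre of the top of the square button, black, flat, 32 x 32 mm, 74 mm above the worktop when fully out; it moves down with the button
- mushroom_box: grey push-button box fixed to the worktop, 70 x 70 mm, 48 mm high, carrying the mushroom button; origin at the centre of its underside, z up
- mushroom (a joint): travel of the mushroom button: 0 = out, 0.010 m = fully in. Pressed straight down it slides 10 mm against about 2.5 N of even friction to a stop, under a rubber pad that gives up to 5 mm more at 4 N per mm and stays where it is left (no spring); it may start up to 1.5 mm in
- mushroom_top (a point): centre of the top of the wide round mushroom button, black, 48 mm across with a flat middle 32 mm across, 74 mm above the worktop when fully out; it moves down with the button
- small_box: grey push-button box fixed to the worktop, 70 x 70 mm, 48 mm high, carrying the small button, which is left alone; origin at the centre of its underside, z up
- small (a joint): travel of the small round button (black, 19 mm across, as high as the others): 0 = out, 0.010 m = in; it may start up to 1.5 mm in; to be left out
- nut: loose white union nut, hexagonal, 29 x 32 mm, 12 mm high, lying on the worktop; origin at the centre of its underside; leave alone
- nipple: loose brass double nipple standing on end, 26 mm across, 40 mm high; origin at the centre of its underside; leave alone
- tape: loose black roll of tape lying flat, 55 mm across, 19 mm high; origin at the centre of its underside; leave alone
- head: the shower head itself; origin at the centre of its underside (spray face), z up along the stem
Not all that is in view belongs to the job. What is shaped like the mushroom_box but brown or red is not meant.

How it is judged:
By the outcome, as a careful person would: the job done as asked, in the order asked, and still so for the second after the job is handed in, with the robot touching nothing.
It also fails if it takes over 64 s, if anything falls off the work surface, if the arm or the gripper's body presses on something with over 40 N, if the wrist force passes 120 N, or if a joint passes its speed limit or range.

### The arm

A 7-joint arm with a two-finger parallel gripper is mounted at the origin on a cart in front of the work surface, level with it; the furniture and walls round the work are solid. World frame = base frame: x ahead of the robot, y to its left, z up, the work surface at z = 0. Lengths are in m, angles in rad, forces in N, time in s.
With the tool pointing down it reaches from about 0.4 to 0.85 m from the base axis. Payload 4.5 kg.
Tool frame: the origin (TCP) lies at the very end of the fingers, on their centre line; the grasp point (between the pads) lies 19 mm behind it (r.grip_point_offset is the distance from the TCP to the grasp point, in m); z points along the fingers, y is the line along which they close (so a half turn about z gives the same grasp; the last joint's range is limited). The gripper opens to 88 mm and grips with 3 to 60 N. Pads are 18 mm wide; open, the fingers measure 123 mm over their backs; the gripper's body (75 mm by 187 mm) begins 45 mm behind the grasp point.
Start: joints at [-1.309, 0.689, -0.195, 1.565, 0.157, 0.902, -0.215], TCP at [0.141, 0.609, 0.217] pointing down, gripper open.
Joint ranges: [-3.01, 3.01], [-0.46, 2.08], [-1.47, 1.51], [0.13, 2.56], [-1, 4.14], [0.04, 2.09], [-2.66, 2.66]. Speed limits (rad/s): [2.57, 2.57, 3.14, 3.14, 3.14, 3.14, 3.14].

### API

Orientations are given as a unit quaternion [x, y, z, w].
In Python, from plant import r gives the robot as it stands.
- The arm moves only by the tool carry_out, never from a script. Its argument "rows" is a list of rows, each a list of 3 entries, a list of its own where there are three numbers: the shift along the tool's x, y, z in cm, then the turn, a rotation vector about the tool's x, y, z in degrees, then the closure, from 0 (fully open) to 1 (shut). A call has 1 to 12 rows; each row is the pose to reach, as a shift and turn from the pose commanded when the call began, along the tool's axes at that moment; what a row does not reach only later rows make up. A row lasts 1/10 s, in which the tool goes at most 50 mm and 8.59 degrees, less where a joint would pass 70% of its speed; a pose out of reach is approached as far as the arm can. A call with a gripper value outside its range is refused whole. The fingers move at their own pace and stop on an object; "newtons" is the grip in N (left out, the last holds). Time passes only in rows, so rows that repeat a pose let the fingers close. It gives the time, the measured TCP pose, the force, the opening and the grip force at its end, in the units of the state.
- r.get_state(): the state, without advancing time (a new reading comes with each control period).
- r.snapshot(name): name is "scene" or "top"; returns a dict with "image" (420x560x3 uint8, red, green, blue), "fx", "fy", "cx", "cy" (pixels), "pose" (4x4, takes a point from camera to world coordinates). Camera axes: x right, y up, looking along -z (the intrinsics and any distortion apply to the point x, -y, -z); pixel columns grow to the right and rows downward; lengths in m; the calibration is good to about 2 mm. A picture is of the moment at which its call begins. There is no depth.
- r.finish_job(): hands the job in; it is judged then, once.
The state is a dict: "clock": time; "q": joint angles; "qd": joint speeds; "joint_torque": joint torques, N m; "tool_pos": TCP position; "eef_rot": TCP orientation; "contact_force": force on the tool from outside, world axes, zero at the start; "moment": the same for the moment, N m; "opening": opening from 0.0 (shut) to 1.0 (fully open); "finger_force": force on a finger pad.
Only numpy, scipy, OpenCV 4.12 (cv2) and the standard library are available. Lean on these libraries where they do the work, as an engineer would, in place of code of your own. Each camera call takes 0.05 s, during which the arm holds its last target. There are 200 camera calls.

## Working session

There is one attempt and no reset: what is moved stays moved. The work goes in short steps, Python scripts to look and compute and a tool call to move; the robot and the scene stay as the last step left them, time stands still between calls to the robot, and variables do not carry over. Pictures are saved under pics/ and viewed, at most 12 in all, crops included, and the job is handed in when it is done.

Besides the shell and the picture viewer there is one more tool, called as name(argument=value, ...) on one line, values as JSON. carry_out: Moves the arm, as the interface text tells. Its arguments: {"type":"object","properties":{"rows":{"type":"array"},"newtons":{"type":"number"}},"required":["rows"]}

```bash
mkdir -p pics
cat > h.py <<'E'
import numpy as np,cv2
from plant import r
def snap(n,f):
    s=r.snapshot(n); cv2.imwrite(f'pics/{f}.png',cv2.cvtColor(s['image'],cv2.COLOR_RGB2BGR)); np.save(f'pics/{f}.npy',s,allow_pickle=True); return s
def load(f): return np.load(f'pics/{f}.npy',allow_pickle=True).item()
def ray(s,u,v):
    d=np.array([(u-s['cx'])/s['fx'],-(v-s['cy'])/s['fy'],-1]); P=np.array(s['pose']); return P[:3,3],P[:3,:3]@d
def onplane(s,u,v,z):
    o,d=ray(s,u,v); return o+d*(z-o[2])/d[2]
def proj(s,p):
    P=np.array(s['pose']); c=P[:3,:3].T@(np.array(p)-P[:3,3]); return s['cx']+s['fx']*c[0]/-c[2], s['cy']-s['fy']*c[1]/-c[2]
E
python3 - <<'E'
from h import *
for n in('scene','top'):
    s=snap(n,n+'0'); print([k for k in s],s['fx'],s['cx'],s['cy'],np.round(s['pose'],3).tolist())
st=r.get_state(); print({k:np.round(v,3).tolist() for k,v in st.items()})
E
```

```text
['image', 'fx', 'fy', 'cx', 'cy', 'pose'] 488.92398379918234 277.94489623973595 210.30459337271884 [[0.761, 0.371, -0.533, -0.153], [-0.649, 0.451, -0.613, -0.698], [0.013, 0.812, 0.584, 0.86], [0.0, 0.0, 0.0, 1.0]]
['image', 'fx', 'fy', 'cx', 'cy', 'pose'] 398.5948393858967 277.5887046837359 208.31957280751757 [[-0.0, 0.998, -0.059, 0.491], [-1.0, 0.0, 0.007, 0.103], [0.007, 0.059, 0.998, 1.16], [0.0, 0.0, 0.0, 1.0]]
{'clock': 0.1, 'q': [-1.309, 0.69, -0.195, 1.566, 0.157, 0.902, -0.215], 'qd': [-0.001, -0.001, 0.0, -0.003, -0.002, -0.0, -0.0], 'joint_torque': [-0.003, -52.85, -1.271, -15.384, -0.052, 0.002, 0.0], 'tool_pos': [0.141, 0.608, 0.216], 'eef_rot': [0.114, 0.994, -0.001, -0.0], 'contact_force': [0.166, -0.218, 0.2], 'moment': [0.0, 0.0, 0.031], 'finger_force': 0.0, 'opening': 1.0}
```

View pics/scene0.png

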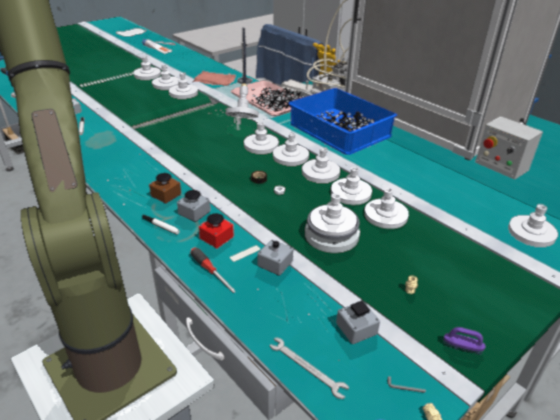

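View pics/top0.png

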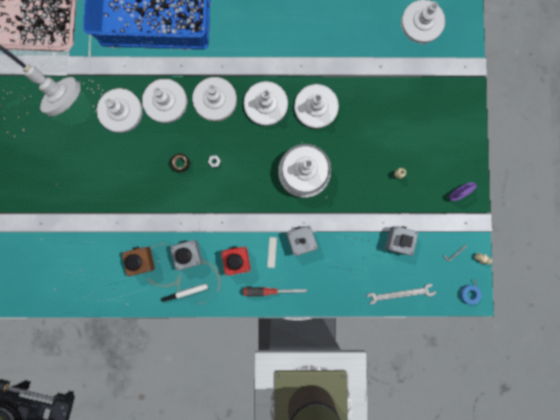

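Run:
```python
from h import *
t=load('top0');s=load('scene0')
def crop(m,u,v,h=26):
    c=cv2.cvtColor(m['image'],cv2.COLOR_RGB2BGR)[v-h:v+h,u-h:u+h]
    c=cv2.resize(c,(260,260),interpolation=cv2.INTER_CUBIC)
    for k in range(0,52,10):
        cv2.putText(c,str(u-h+k),(k*5,9),0,.3,(0,255,255),1);cv2.putText(c,str(v-h+k),(0,k*5+9),0,.3,(0,255,255),1)
    return c
A=np.hstack([crop(t,304,170),crop(t,185,254),crop(t,402,240)])
B=np.hstack([crop(s,334,212),crop(s,193,202),crop(s,360,316)])
cv2.imwrite('pics/c.png',np.vstack([A,B]))
# dark blobs (button tops)
for n,m,pts in(('top',t,[(185,254),(402,240)]),('scene',s,[(193,198),(360,309)])):
    g=cv2.cvtColor(m['image'],cv2.COLOR_RGB2GRAY); 
    for u,v in pts:
        for th in (45,60):
            w=(g[v-18:v+18,u-18:u+18]<th).astype(np.uint8)
            k,l,st,c=cv2.connectedComponentsWithStats(w)
            for i in range(1,k):
                if st[i,4]>20:
                    cu,cv_=c[i]+[u-18,v-18]; print(n,th,(u,v),st[i,2:],np.round([cu,cv_],1),onplane(m,cu,cv_,.074).round(4))
```

```text
top 45 (185, 254) [ 13  14 138] [181.7 255.8] [0.4267 0.3547 0.074 ]
top 60 (185, 254) [ 16  15 181] [182.4 255.6] [0.427  0.3529 0.074 ]
scene 45 (193, 198) [13  8 87] [191.7 194.5] [0.4239 0.343  0.074 ]
scene 60 (193, 198) [ 15  10 110] [191.8 194.7] [0.4233 0.3417 0.074 ]
scene 45 (360, 309) [ 17  13 110] [359.2 309.7] [ 0.4617 -0.2636  0.074 ]
scene 60 (360, 309) [ 27  26 402] [364.9 301.9] [ 0.4886 -0.2562  0.074 ]
```

View pics/c.png

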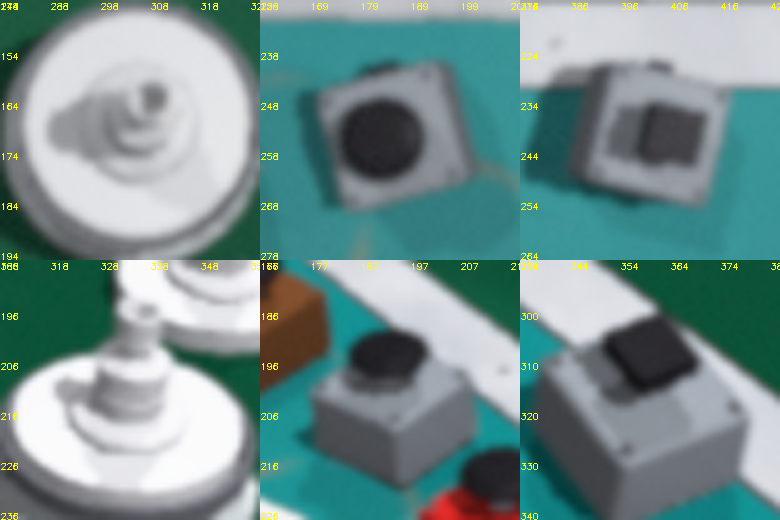

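```bash
cat >> h.py <<'E'
def tri(a,pa,b,pb):
    o1,d1=ray(a,*pa);o2,d2=ray(b,*pb);d1=d1/np.linalg.norm(d1);d2=d2/np.linalg.norm(d2)
    k=np.linalg.lstsq(np.c_[d1,-d2],o2-o1,rcond=None)[0];p,q=o1+k[0]*d1,o2+k[1]*d2
    return (p+q)/2,np.linalg.norm(p-q)
E
python3 - <<'E'
from h import *
t=load('top0');s=load('scene0')
for n,a,b,z in(('stem',(307.9,162.9),(335.7,195.5),.135),('mush',(182.6,255.4),(192.1,193.5),.074),('sq',(406.3,240.3),(359.9,307.1),.074)):
    T=onplane(t,*a,z);S=onplane(s,*b,z)
    print(n,T.round(4),S.round(4),'tri',tri(t,a,s,b), 'T in scene',np.round(proj(s,T),1))
# box tops z=.048, quad corners in top
g=lambda x,y,u,v:(x/5-.5+u,y/5-.5+v)
for q,u,v in(([(57,98),(183,62),(214,170),(88,211)],159,228),([(80,65),(210,88),(185,207),(62,178)],376,214)):
    P=np.array([onplane(t,*g(x,y,u,v),.048) for x,y in q]); print(P.mean(0).round(4),np.linalg.norm(P-np.roll(P,1,0),axis=1).round(4),np.degrees(np.arctan2(*(P[1]-P[0])[[1,0]])).round(1))
# shower disc in scene/top
print(onplane(t,*g(135,121,278,144),.07), onplane(s,*g(129,417-260+13,308,186),.065))
E
```

```text
stem [0.6699 0.0169 0.135 ] [0.6713 0.016  0.135 ] tri (array([0.67047471, 0.01635441, 0.13507491]), np.float64(0.0016105881069921693)) T in scene [335.1 195.6]
mush [0.4276 0.3523 0.074 ] [0.4274 0.3466 0.074 ] tri (array([0.42869608, 0.35202152, 0.07089428]), np.float64(0.003122909651379859)) T in scene [191.1 192.6]
sq [ 0.4682 -0.2554  0.074 ] [ 0.4686 -0.2595  0.074 ] tri (array([ 0.46925684, -0.25730599,  0.07145133]), np.float64(0.002981251825138515)) T in scene [358.4 306.1]
[0.4285 0.35   0.048 ] [0.0648 0.0724 0.0623 0.0729] -74.0
[ 0.4675 -0.2529  0.048 ] [0.0638 0.0737 0.0679 0.0702] -100.0
[0.66787057 0.02088883 0.07      ] [0.66132139 0.00748814 0.065     ]
```

carry_out(rows=[[[-5,-3.5,0],[0,0,0],1],[[-10,-7,0],[0,0,0],1],[[-15,-10.5,0],[0,0,0],1],[[-20,-14,0],[0,0,0],1],[[-25,-17.5,0],[0,0,0],1],[[-30,-21,0],[0,0,0],1],[[-35,-24.5,0],[0,0,0],1],[[-40,-28,0],[0,0,0],1],[[-45,-31.5,0],[0,0,0],1],[[-50,-35,0],[0,0,0],1],[[-55,-38.5,0],[0,0,0],1],[[-60,-42,0],[0,0,0],1]], newtons=5)

```text
clock: 1.3
tool_pos: [0.5432, 0.1608, 0.2165]
eef_rot: [0.114, 0.994, -0.0, -0.0]
contact_force: [0.5, 0.9, -0.5]
opening: 0.007
finger_force: 0.0
```

```bash
cat >> h.py <<'E'
from scipy.spatial.transform import Rotation as R
def to(p):
    st=r.get_state(); M=R.from_quat(st['eef_rot']); print('t',round(st['clock'],2),'pos',np.round(st['tool_pos'],4),'F',np.round(st['contact_force'],1),'open',round(st['opening'],2),'q',np.round(st['q'],2),'zaxis',M.as_matrix()[:,2].round(3)); print('tool cm',(M.inv().apply(np.array(p)-st['tool_pos'])*100).round(2))
E
python3 -c "
from h import *
to([.6705,.0165,.16])"
```

```text
t 1.3 pos [0.5432 0.1608 0.2165] F [ 0.5  0.9 -0.5] open 0.01 q [-0.21  0.62 -0.27  1.74  0.21  0.81  0.77] zaxis [-0.001  0.    -1.   ]
tool cm [-15.67 -11.18   5.64]
```

carry_out(rows=[[[-4,-2.8,0],[0,0,0],1],[[-8,-5.6,0],[0,0,0],1],[[-12,-8.5,0],[0,0,0],1],[[-15.7,-11.2,0],[0,0,0],1],[[-15.7,-11.2,0],[0,0,0],1],[[-15.7,-11.2,0],[0,0,0],1],[[-15.7,-11.2,0],[0,0,0],1]])

```text
clock: 2.0
tool_pos: [0.6689, 0.0199, 0.2163]
eef_rot: [0.113, 0.994, 0.001, -0.001]
contact_force: [-0.4, 0.9, -0.5]
opening: 0.005
finger_force: 0.0
```

```bash
python3 -c "
from h import *
to([.6705,.0165,.14])"
```

```text
t 2.0 pos [0.6689 0.0199 0.2163] F [-0.4  0.9 -0.5] open 0.0 q [ 0.04  0.76 -0.27  1.41  0.22  1.    1.06] zaxis [-0.002  0.001 -1.   ]
tool cm [-0.24 -0.31  7.63]
```

Correct xy, descend to ~5 mm above the stem, and look.

carry_out(rows=[[[-0.24,-0.3,2.5],[0,0,0],1],[[-0.24,-0.3,5],[0,0,0],1],[[-0.24,-0.3,7],[0,0,0],1],[[-0.24,-0.3,7],[0,0,0],1],[[-0.24,-0.3,7],[0,0,0],1]])

```text
clock: 2.5
tool_pos: [0.6712, 0.0164, 0.1472]
eef_rot: [0.113, 0.994, 0.0, -0.0]
contact_force: [-0.6, 0.1, -0.4]
opening: 0.008
finger_force: 0.0
```

```bash
python3 -c "
from h import *
to([.6705,.0165,.135])
s=snap('scene','s1')
c=cv2.cvtColor(s['image'],cv2.COLOR_RGB2BGR)[110:260,260:410]
cv2.imwrite('pics/s1c.png',cv2.resize(c,(600,600),interpolation=2))"
```

```text
t 2.5 pos [0.6712 0.0164 0.1472] F [-0.6  0.1 -0.4] open 0.01 q [ 0.04  0.84 -0.26  1.47  0.25  0.86  1.05] zaxis [-0.     0.001 -1.   ]
tool cm [ 0.07 -0.    1.22]
```

View pics/s1c.png

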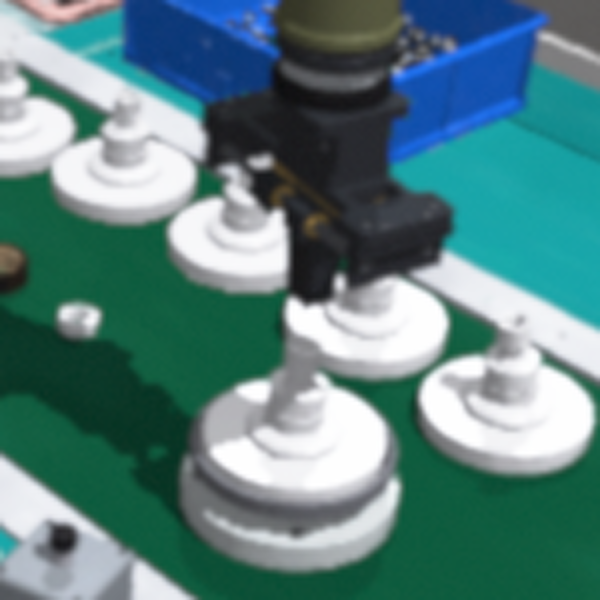

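carry_out(rows=[[[0,0,0.4],[0,0,0],1],[[0,0,0.8],[0,0,0],1],[[0,0,1.1],[0,0,0],1],[[0,0,1.3],[0,0,0],1],[[0,0,1.5],[0,0,0],1],[[0,0,1.7],[0,0,0],1],[[0,0,1.7],[0,0,0],1]])

```text
clock: 3.25
tool_pos: [0.6714, 0.0147, 0.1294]
eef_rot: [0.114, 0.994, 0.0, -0.0]
contact_force: [-0.3, 0.6, -0.0]
opening: 0.005
finger_force: 0.0
```

carry_out(rows=[[[0,0.1,0.1],[0,0,0],1],[[0,0.1,0.2],[0,0,0],1]])

```text
clock: 3.45
tool_pos: [0.6719, 0.0159, 0.1277]
eef_rot: [0.114, 0.994, 0.0, 0.0]
contact_force: [-1.0, -0.8, 0.1]
opening: 0.006
finger_force: 0.0
```

```bash
python3 -c "
from h import *
to([.6705,.0165,.125])
s=snap('scene','s2');a=load('s1')
c=lambda s:cv2.resize(cv2.cvtColor(s['image'],cv2.COLOR_RGB2BGR)[170:260,295:375],(400,450),interpolation=2)
cv2.imwrite('pics/s2c.png',np.hstack([c(a),c(s)]))"
```

```text
t 3.45 pos [0.6719 0.0159 0.1277] F [-1.  -0.8  0.1] open 0.01 q [ 0.04  0.86 -0.25  1.49  0.26  0.83  1.04] zaxis [ 0.  0. -1.]
tool cm [0.15 0.02 0.27]
```

View pics/s2c.png

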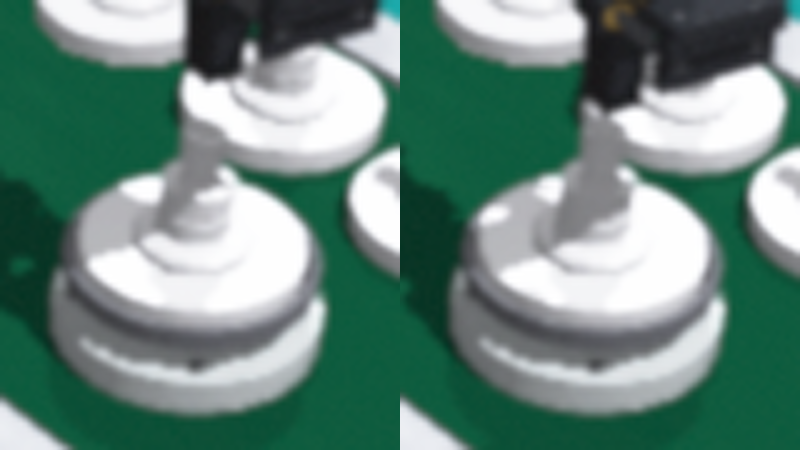

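```bash
python3 -c "
from h import *
s=load('s2')
ex=np.array([-.974,.227,0]);ey=np.array([.227,.974,0]);p=np.array([.6719,.0159,.1277])
k=lambda q:((np.array(proj(s,q))-[295,170])*5).round(0)
for a,b in((1,1),(1,-1),(-1,-1),(-1,1)): print(k(p+a*.009*ex+b*.0175*ey))
print('tcp',k(p),'stem',k([.6705,.0165,.135]))
t=snap('top','t2')
c=lambda s:cv2.resize(cv2.cvtColor(s['image'],cv2.COLOR_RGB2BGR)[120:210,265:345],(400,450),interpolation=2)
cc=np.hstack([c(load('top0')),c(t)])
cv2.imwrite('pics/t2c.png',cc)
c=cv2.resize(cv2.cvtColor(s['image'],cv2.COLOR_RGB2BGR)[180:210,315:355],(800,600),interpolation=0)
cv2.imwrite('pics/s2d.png',c)
"
```

```text
[171. 126.]
[207. 160.]
[236. 151.]
[200. 118.]
tcp [203. 139.] stem [202. 128.]
```

View pics/s2d.png

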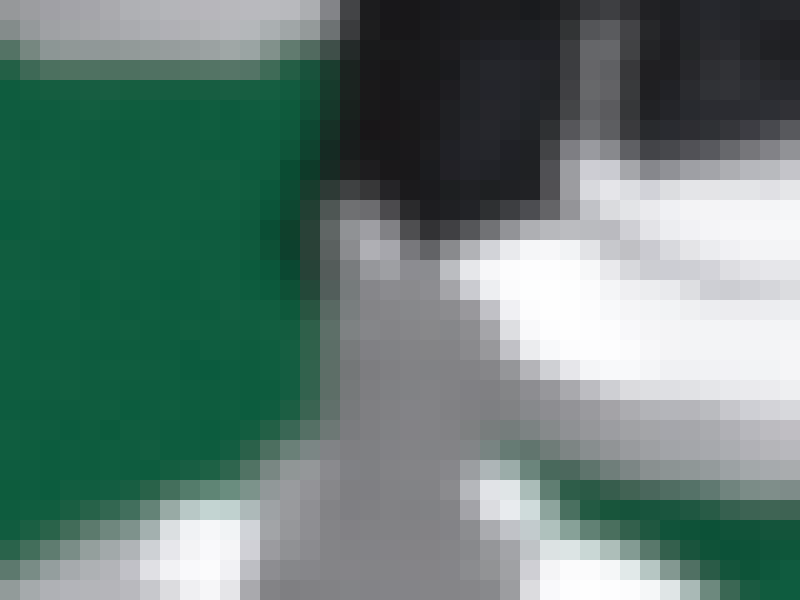

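View pics/t2c.png

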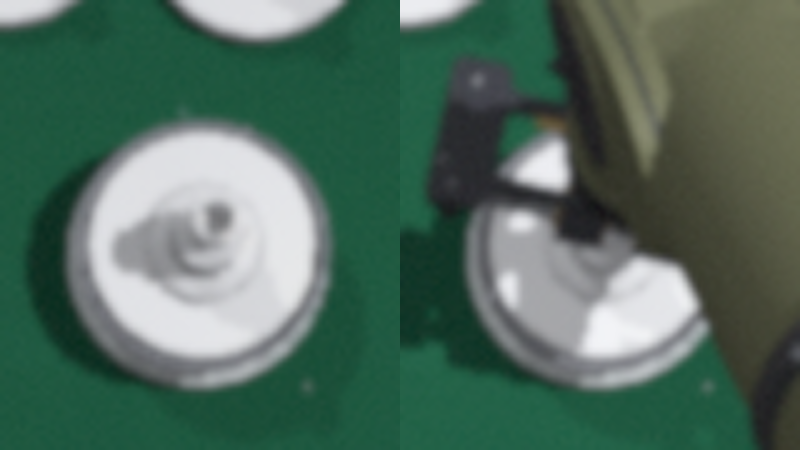

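```bash
python3 -c "
from h import *
s=load('s2');t=load('t2')
print(tri(t,(304.6,168.2),s,(336.3,191.8)))
ex=np.array([-.974,.227,0]);ey=np.array([.227,.974,0]);p=np.array([.6719,.0159,.1277])
for h in(0,.02,.03):
  for a,b in((1,1),(1,-1),(-1,-1),(-1,1)): q=p+a*.009*ex+b*.0175*ey+[0,0,h]; print(h,a,b,'top crop',((np.array(proj(t,q))-[265,120])*5+[400,0]).round(0),'scene crop',((np.array(proj(s,q))-[315,180])*20).round())
"
```

```text
(array([0.66144917, 0.01966003, 0.14780821]), np.float64(0.020016440269053044))
0 1 1 top crop [579. 222.] scene crop [286. 305.]
0 1 -1 top crop [644. 237.] scene crop [428. 438.]
0 -1 -1 top crop [652. 204.] scene crop [543. 404.]
0 -1 1 top crop [586. 189.] scene crop [399. 272.]
0.02 1 1 top crop [581. 216.] scene crop [297. 181.]
0.02 1 -1 top crop [648. 231.] scene crop [441. 313.]
0.02 -1 -1 top crop [656. 197.] scene crop [556. 279.]
0.02 -1 1 top crop [589. 182.] scene crop [411. 148.]
0.03 1 1 top crop [583. 212.] scene crop [303. 117.]
0.03 1 -1 top crop [650. 228.] scene crop [447. 249.]
0.03 -1 -1 top crop [658. 193.] scene crop [563. 215.]
0.03 -1 1 top crop [591. 178.] scene crop [417.  85.]
```

```bash
python3 -c "
from h import *
s=load('s2');t=load('t2')
ex=np.array([-.974,.227,0]);ey=np.array([.227,.974,0]);p=np.array([.6719,.0159,.1277])
def mk(m,u,v):
    c=cv2.resize(cv2.cvtColor(m['image'],cv2.COLOR_RGB2BGR)[v:v+75,u:u+50],(400,600),interpolation=2)
    c=np.clip(c.astype(float)*1.0+20,0,255); c=(255*(c/255)**.6).astype(np.uint8)
    for h,col in((0,(0,0,255)),(.02,(0,255,255)),(.064,(255,0,255))):
        w=(.009,.0175) if h<.05 else (.0375,.0935)
        q=[((np.array(proj(m,p+a*w[0]*ex+b*w[1]*ey+[0,0,h]))-[u,v])*8).round().astype(int) for a,b in((1,1),(1,-1),(-1,-1),(-1,1))]
        cv2.polylines(c,[np.array(q)],True,col,1)
    return c
cv2.imwrite('pics/ov.png',np.hstack([mk(t,272,123),mk(s,310,145)]))
"
```

```text
(no output)
```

View pics/ov.png

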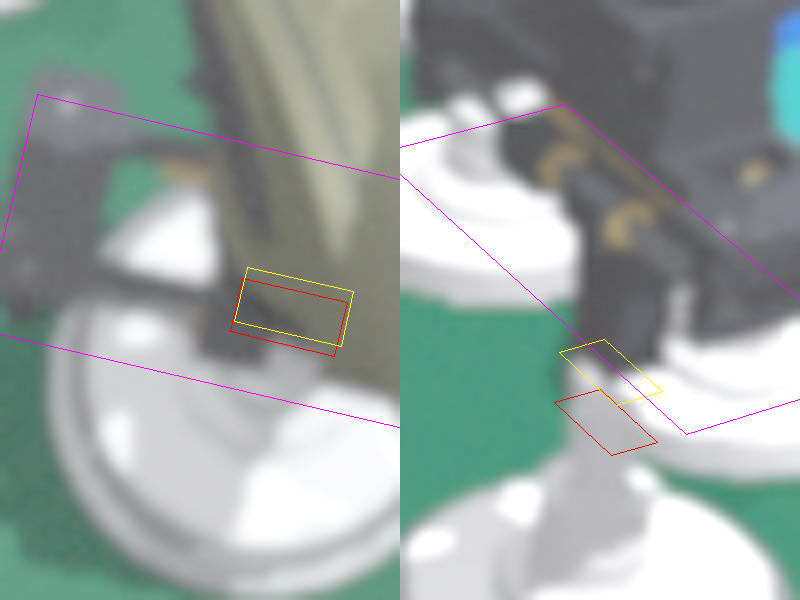

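```bash
python3 -c "
from h import *
g=lambda f:cv2.cvtColor(load(f)['image'],cv2.COLOR_RGB2GRAY)
a,b,c=g('scene0'),g('s1'),g('s2')
def sh(a,b,u0,u1,v0,v1):
    T=a[v0:v1,u0:u1]; m=8
    res=cv2.matchTemplate(b[v0-m:v1+m,u0-m:u1+m],T,cv2.TM_CCOEFF_NORMED); _,mx,_,l=cv2.minMaxLoc(res); return (l[0]-m,l[1]-m),round(mx,3)
for n,w in(('disc right-front rim',(318,362,222,240)),('right rim',(345,365,212,238)),('base',(312,362,240,256))): print(n,'0-1',sh(a,b,*w),'1-2',sh(b,c,*w),'0-2',sh(a,c,*w))
for f,cc in(('0',a),('1',b),('2',c)):
    print('col340',cc[212:252,340].tolist()); print('tip col336',cc[180:206,336].tolist())
im=load('s2')['image']; print(im[186:206:2,335].tolist())
"
```

```text
disc right-front rim 0-1 ((0, 0), 0.997) 1-2 ((0, 0), 0.999) 0-2 ((0, 0), 0.995)
right rim 0-1 ((0, 0), 0.998) 1-2 ((0, 0), 1.0) 0-2 ((0, 0), 0.998)
base 0-1 ((0, 0), 1.0) 1-2 ((0, 0), 1.0) 0-2 ((0, 0), 1.0)
col340 [208, 216, 215, 212, 226, 239, 245, 247, 248, 245, 230, 219, 230, 246, 250, 251, 251, 252, 251, 243, 206, 178, 164, 135, 103, 87, 86, 90, 97, 113, 155, 197, 208, 204, 190, 165, 155, 154, 151, 133]
tip col336 [133, 200, 241, 246, 248, 249, 250, 250, 250, 250, 250, 250, 249, 242, 218, 183, 175, 189, 203, 180, 168, 170, 177, 181, 172, 184]
col340 [224, 230, 229, 227, 239, 249, 252, 252, 253, 252, 243, 232, 243, 252, 254, 254, 254, 254, 254, 251, 224, 196, 182, 150, 114, 96, 95, 100, 109, 126, 171, 217, 225, 222, 210, 182, 172, 170, 167, 147]
tip col336 [27, 27, 28, 26, 35, 76, 154, 233, 252, 254, 254, 254, 252, 240, 181, 141, 137, 141, 145, 135, 130, 131, 131, 130, 130, 129]
col340 [210, 229, 230, 227, 240, 249, 252, 253, 253, 252, 243, 233, 243, 252, 254, 254, 254, 254, 254, 251, 225, 197, 182, 151, 115, 98, 96, 101, 109, 126, 171, 218, 225, 223, 211, 184, 173, 170, 167, 148]
tip col336 [25, 26, 26, 26, 26, 28, 27, 29, 28, 27, 29, 50, 99, 140, 141, 137, 136, 132, 130, 131, 131, 131, 131, 132, 131, 130]
[[26, 25, 26], [25, 24, 26], [42, 42, 44], [120, 120, 124], [138, 138, 141], [134, 134, 137], [130, 130, 133], [131, 131, 135], [131, 131, 134], [130, 131, 134]]
```

carry_out(rows=[[[0,0,0.2],[0,0,0],1],[[0,0,0.3],[0,0,0],1],[[0,0,0.3],[0,0,0],1]])

```text
clock: 3.85
tool_pos: [0.6716, 0.0156, 0.1245]
eef_rot: [0.114, 0.994, -0.0, -0.0]
contact_force: [0.6, -0.7, -0.3]
opening: 0.002
finger_force: 0.0
```

```bash
python3 -c "
from h import *
to([.6705,.0165,.125]); print(r.get_state()['moment'])
t=snap('top','t3');s=snap('scene','s3')
g=lambda f:cv2.cvtColor(load(f)['image'],cv2.COLOR_RGB2GRAY)
# difference of the arm-occupied region: silhouette of very dark pixels near the tip in each view
print('\n'.join(''.join('#' if x<60 else ('+' if x<110 else '.') for x in row) for row in g('t3')[145:180,288:325]))
print()
print('\n'.join(''.join('#' if x<60 else ('+' if x<110 else '.') for x in row) for row in g('s3')[165:210,322:360]))
"
```

```text
t 3.85 pos [0.6716 0.0156 0.1245] F [ 0.6 -0.7 -0.3] open 0.0 q [ 0.04  0.86 -0.25  1.49  0.26  0.82  1.04] zaxis [-0. -0. -1.]
tool cm [ 0.13  0.06 -0.05]
[-0.03273577 -0.00473481  0.02444682]
+++++++++++##########++.....+++++++++
+++++++.+++###########++....+++++++++
+++++....+++##########++....+++++++++
+++.......++##########++....+++++++++
++.........+###########++...+++++++++
+..........+###########++..++++++++++
...........+###########+++.++++++++++
...........+############+++++++++++++
...........+############+++++++++++++
...........+############+++++++++++++
...........+#############++++++++++++
...........+##############+++++++++++
++.........+###############++++++++++
##++++....+##################++++++++
#######+++##################+#+++++++
+++##########################++++++++
++++++++#####################++++++++
....+++++######################++++++
......+++######################++++++
.......++#######################+++++
........+######################++++++
........+#########+++++##########++++
........++#######+++++++##########+++
.........++++###++++++++########
[... 1479 characters left out ...]
+++++###++++###++....................
+++++++##+..++++......................
+++++++#++...++.......................
++++++++++............................
++++++++++............................
++++++++++............................
++++++++++............................
++++++++++............................
++++++++++............................
+++++++++.............................
+++++++...............................
++++++..............+++...............
+++..................+++++++..........
+....................+++++++++++++++++
.......................++++##+++++++++
..........................++####++++++
...........................+++#+++++++
.............................+++++++++
```

carry_out(rows=[[[0,0,0.3],[0,0,0],1],[[0,0,0.5],[0,0,0],1],[[0,0,0.5],[0,0,0],1]])

```text
clock: 4.25
tool_pos: [0.6715, 0.0156, 0.1192]
eef_rot: [0.114, 0.994, -0.0, -0.0]
contact_force: [0.3, -0.2, -1.1]
opening: 0.008
finger_force: 0.0
```

carry_out(rows=[[[0,0,0.3],[0,0,0],1],[[0,0,0.5],[0,0,0],1],[[0,0,0.5],[0,0,0],1]])

```text
clock: 4.55
tool_pos: [0.6715, 0.0156, 0.1142]
eef_rot: [0.114, 0.994, -0.0, -0.0]
contact_force: [-0.2, 0.3, -0.1]
opening: 0.006
finger_force: 0.0
```

```bash
python3 -c "
from h import *
t=snap('top','t4');s=snap('scene','s4')
def up(m,u,v): 
    c=cv2.resize(cv2.cvtColor(m['image'],cv2.COLOR_RGB2BGR)[v:v+60,u:u+40],(400,600),interpolation=2); return (255*(c/255.)**.6).astype(np.uint8)
cv2.imwrite('pics/v4.png',np.hstack([up(t,285,135),up(s,315,170)]))
a=load('scene0')['image'].astype(int);b=s['image'].astype(int)
print('nest rim moved?',abs(a-b)[225:256,305:365].mean(),abs(load('s1')['image'].astype(int)-b)[225:256,305:365].mean())
"
```

```text
nest rim moved? 11.439784946236559 1.4275985663082438
```

View pics/v4.png

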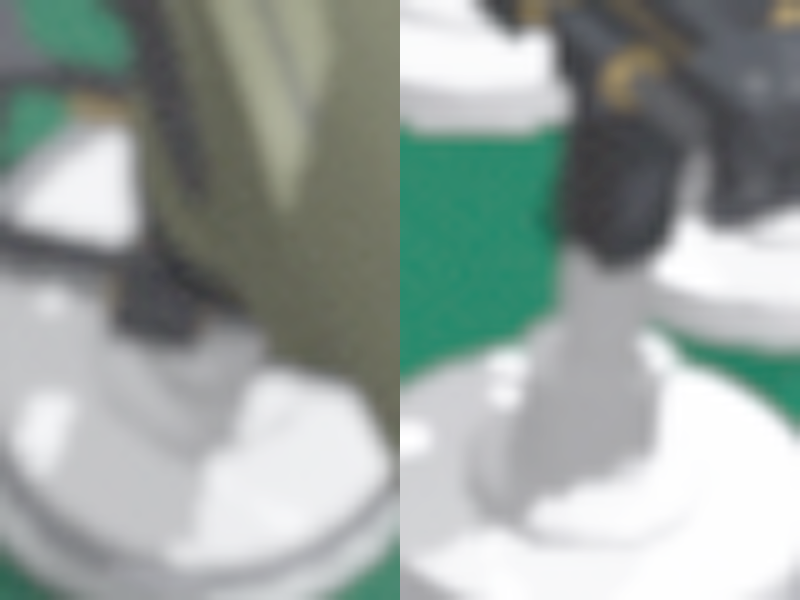

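carry_out(rows=[[[0,0,0.2],[0,0,0],1],[[0,0,0.4],[0,0,0],1],[[0,0,0.4],[0,0,0],1]])

```text
clock: 4.95
tool_pos: [0.6721, 0.0157, 0.1109]
eef_rot: [0.114, 0.994, 0.0, 0.0]
contact_force: [-0.9, 0.7, 2.4]
opening: 0.006
finger_force: 1.4
```

carry_out(rows=[[[0,0,0.2],[0,0,0],1],[[0,0,0.4],[0,0,0],1],[[0,0,0.4],[0,0,0],1]])

```text
clock: 5.25
tool_pos: [0.6719, 0.0158, 0.1065]
eef_rot: [0.114, 0.994, 0.0, 0.0]
contact_force: [0.6, 0.6, 3.1]
opening: 0.005
finger_force: 1.5
```

```bash
python3 -c "
from h import *
to([.6705,.0165,.1]); print(r.get_state()['moment'])
s=snap('scene','s5');g=lambda m:cv2.cvtColor(m['image'],cv2.COLOR_RGB2GRAY)
b=g(load('s4'));c=g(s)
for col in(325,340,350): print(b[225:256,col].tolist(),'\n',c[225:256,col].tolist())
"
```

```text
t 5.25 pos [0.6719 0.0158 0.1065] F [0.6 0.6 3.1] open 0.01 q [ 0.03  0.89 -0.24  1.5   0.27  0.79  1.03] zaxis [ 0.  0. -1.]
tool cm [0.16 0.04 0.65]
[ 0.03400636 -0.05826759 -0.00604748]
[245, 247, 251, 253, 253, 244, 191, 155, 149, 136, 101, 81, 80, 90, 103, 110, 120, 162, 213, 220, 198, 156, 141, 142, 142, 132, 107, 75, 58, 58, 58] 
 [193, 239, 245, 244, 247, 252, 253, 247, 200, 159, 150, 131, 101, 83, 80, 90, 104, 119, 161, 207, 198, 156, 142, 142, 141, 133, 108, 75, 58, 57, 57]
[252, 254, 254, 254, 254, 254, 251, 225, 198, 183, 151, 115, 97, 95, 101, 108, 127, 172, 218, 226, 223, 211, 184, 173, 170, 168, 148, 98, 64, 57, 56] 
 [232, 240, 250, 254, 254, 254, 254, 254, 252, 230, 202, 186, 159, 122, 99, 94, 100, 117, 163, 216, 223, 212, 184, 173, 171, 167, 148, 99, 62, 56, 58]
[254, 254, 253, 247, 225, 207, 191, 166, 137, 111, 103, 117, 153, 193, 220, 228, 229, 227, 218, 197, 185, 181, 175, 156, 113, 72, 57, 57, 58, 57, 58] 
 [254, 254, 254, 254, 253, 247, 225, 207, 194, 166, 137, 110, 107, 138, 179, 206, 225, 227, 218, 197, 185, 181, 175, 157, 112, 72, 58, 57, 58, 57, 58]
```

carry_out(rows=[[[0,0,0.15],[0,0,0],1],[[0,0,0.3],[0,0,0],1],[[0,0,0.3],[0,0,0],1]])

```text
clock: 5.6
tool_pos: [0.6719, 0.0157, 0.1035]
eef_rot: [0.114, 0.994, 0.0, 0.0]
contact_force: [0.8, 0.9, 2.4]
opening: 0.003
finger_force: 1.5
```

carry_out(rows=[[[0,0,0.1],[0,0,0],1],[[0,0,0.1],[0,0,0],1]])

```text
clock: 5.8
tool_pos: [0.672, 0.0157, 0.1028]
eef_rot: [0.114, 0.994, 0.0, 0.0]
contact_force: [0.5, 1.0, 5.1]
opening: 0.007
finger_force: 2.2
```

carry_out(rows=[[[0,0,0.1],[0,0,0],1],[[0,0,0.1],[0,0,0],1]])

```text
clock: 6.0
tool_pos: [0.6722, 0.0158, 0.1022]
eef_rot: [0.114, 0.994, 0.0, 0.0]
contact_force: [1.0, 0.9, 7.0]
opening: 0.004
finger_force: 3.3
```

carry_out(rows=[[[0,0,0.1],[0,0,0],1],[[0,0,0.1],[0,0,0],1]])

```text
clock: 6.2
tool_pos: [0.6723, 0.0158, 0.1016]
eef_rot: [0.114, 0.994, 0.0, 0.001]
contact_force: [-0.6, 0.3, 8.6]
opening: 0.009
finger_force: 4.3
```

```bash
python3 -c "
from h import *
to([.6705,.0165,.1])
s=snap('scene','s6');g=lambda m:cv2.cvtColor(m['image'],cv2.COLOR_RGB2GRAY)
c=g(s)
for col in(325,340,350): print(c[225:256,col].tolist())
"
```

```text
t 6.2 pos [0.6723 0.0158 0.1016] F [-0.6  0.3  8.6] open 0.01 q [ 0.03  0.89 -0.24  1.5   0.27  0.78  1.03] zaxis [ 0.001  0.    -1.   ]
tool cm [0.19 0.02 0.16]
[140, 187, 236, 245, 247, 250, 252, 253, 249, 213, 166, 152, 138, 115, 89, 80, 85, 103, 139, 180, 189, 156, 142, 142, 142, 133, 108, 75, 57, 57, 57]
[247, 235, 241, 252, 254, 254, 254, 254, 254, 253, 241, 211, 189, 165, 138, 106, 95, 100, 132, 186, 217, 212, 183, 173, 171, 169, 148, 100, 64, 57, 58]
[254, 254, 254, 254, 254, 254, 250, 233, 211, 192, 164, 139, 114, 107, 123, 167, 217, 226, 218, 197, 186, 182, 175, 157, 113, 72, 58, 57, 58, 58, 62]
```

carry_out(rows=[[[0,0,-1],[0,0,0],1],[[0,0,-3],[0,0,0],1],[[0,0,-5],[0,0,0],1],[[1.8,-4.2,-5],[0,0,0],1],[[3.6,-8.3,-5],[0,0,0],1],[[5.4,-12.5,-5],[0,0,0],1],[[7.3,-16.7,-5],[0,0,0],1],[[9.1,-20.8,-5],[0,0,0],1],[[10.9,-25,-5],[0,0,0],1],[[12.7,-29,-5],[0,0,0],1],[[13.6,-31.2,-5],[0,0,0],1],[[13.6,-31.2,-5],[0,0,0],1]])

```text
clock: 7.45
tool_pos: [0.4648, -0.2619, 0.1503]
eef_rot: [0.117, 0.993, -0.001, -0.002]
contact_force: [-0.0, 0.8, -0.7]
opening: 0.005
finger_force: 0.0
```

```bash
python3 -c "
from h import *
to([.4685,-.2565,.075])
s=snap('scene','s7');g=lambda m:cv2.cvtColor(m['image'],cv2.COLOR_RGB2GRAY)
c=g(s)
for col in(325,340,350): print(c[225:256,col].tolist())
"
```

```text
t 7.45 pos [ 0.4648 -0.2619  0.1503] F [-0.   0.8 -0.7] open 0.0 q [ 0.6   0.68 -0.3   1.9   0.33  0.61  1.43] zaxis [-0.004 -0.002 -1.   ]
tool cm [-0.26  0.63  7.53]
[197, 236, 245, 247, 249, 252, 254, 253, 239, 182, 154, 149, 133, 99, 81, 81, 91, 113, 161, 207, 198, 157, 142, 142, 141, 133, 108, 75, 59, 58, 57]
[36, 44, 50, 52, 59, 103, 193, 247, 253, 249, 222, 197, 182, 151, 112, 97, 97, 113, 159, 211, 222, 212, 184, 173, 172, 168, 149, 98, 64, 58, 58]
[39, 33, 37, 73, 137, 195, 217, 209, 197, 169, 129, 77, 39, 28, 28, 27, 29, 29, 27, 29, 28, 39, 62, 85, 88, 68, 57, 57, 56, 58, 59]
```

carry_out(rows=[[[-0.26,0.6,2],[0,0,0],1],[[-0.26,0.6,4.5],[0,0,0],1],[[-0.26,0.6,7],[0,0,0],1],[[-0.26,0.6,8],[0,0,0],1],[[-0.26,0.6,8],[0,0,0],1]])

```text
clock: 8.0
tool_pos: [0.4728, -0.2504, 0.0696]
eef_rot: [0.112, 0.994, 0.001, -0.001]
contact_force: [-0.9, -0.1, -0.2]
opening: 0.006
finger_force: 0.0
```

```bash
python3 -c "
from h import *
to([.4685,-.2565,.052])
t=snap('top','t8');s=snap('scene','s8')
def up(m,u,v): 
    c=cv2.resize(cv2.cvtColor(m['image'],cv2.COLOR_RGB2BGR)[v:v+60,u:u+40],(400,600),interpolation=2); return (255*(c/255.)**.6).astype(np.uint8)
cv2.imwrite('pics/v8.png',np.hstack([up(t,385,210),up(s,340,270)]))
"
```

```text
t 8.0 pos [ 0.4728 -0.2504  0.0696] F [-0.9 -0.1 -0.2] open 0.01 q [ 0.54  0.81 -0.22  1.95  0.39  0.43  1.36] zaxis [-0.002  0.002 -1.   ]
tool cm [ 0.28 -0.69  1.76]
```

View pics/v8.png

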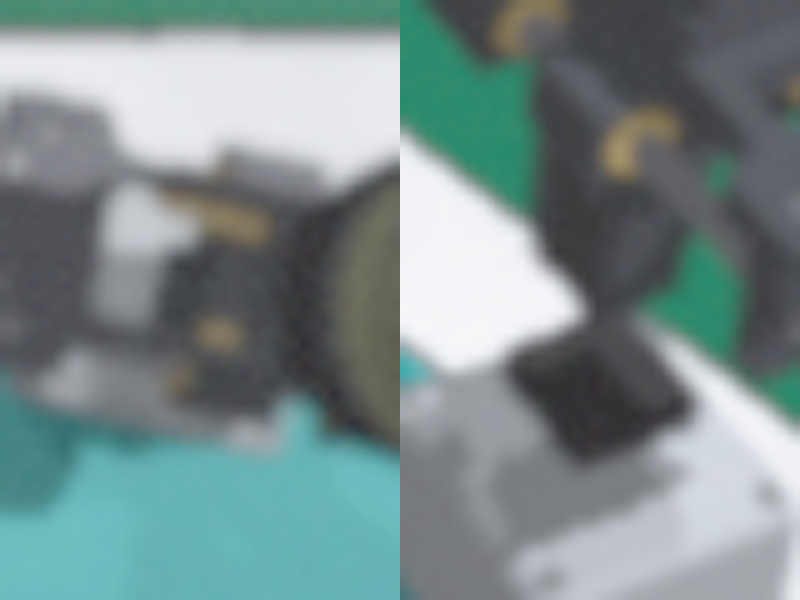

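carry_out(rows=[[[0.3,-0.7,0],[0,0,0],1],[[0.3,-0.7,0.5],[0,0,0],1],[[0.3,-0.7,1],[0,0,0],1],[[0.3,-0.7,1],[0,0,0],1]])

```text
clock: 8.5
tool_pos: [0.4679, -0.2584, 0.0603]
eef_rot: [0.114, 0.994, 0.0, -0.0]
contact_force: [-0.1, 0.1, -0.8]
opening: 0.003
finger_force: 0.0
```

```bash
python3 -c "
from h import *
to([.4685,-.2565,.052])"
```

```text
t 8.5 pos [ 0.4679 -0.2584  0.0603] F [-0.1  0.1 -0.8] open 0.0 q [ 0.55  0.82 -0.21  1.96  0.4   0.4   1.37] zaxis [-0.001  0.    -1.   ]
tool cm [-0.02  0.2   0.83]
```

carry_out(rows=[[[0,0.15,0.3],[0,0,0],1],[[0,0.15,0.6],[0,0,0],1],[[0,0.15,0.8],[0,0,0],1],[[0,0.15,0.8],[0,0,0],1]])

```text
clock: 8.9
tool_pos: [0.4685, -0.2568, 0.0523]
eef_rot: [0.114, 0.994, 0.0, -0.0]
contact_force: [0.4, 0.3, 0.4]
opening: 0.007
finger_force: 0.0
```

carry_out(rows=[[[0,0,0.2],[0,0,0],1],[[0,0,0.4],[0,0,0],1],[[0,0,0.4],[0,0,0],1]])

```text
clock: 9.2
tool_pos: [0.4686, -0.2569, 0.0486]
eef_rot: [0.114, 0.994, 0.0, -0.0]
contact_force: [-0.3, -0.1, 1.6]
opening: 0.009
finger_force: 0.8
```

carry_out(rows=[[[0,0,0.2],[0,0,0],1],[[0,0,0.3],[0,0,0],1],[[0,0,0.3],[0,0,0],1]])

```text
clock: 9.5
tool_pos: [0.4686, -0.257, 0.0456]
eef_rot: [0.114, 0.994, 0.0, -0.0]
contact_force: [0.2, 0.8, 1.3]
opening: 0.007
finger_force: 0.8
```

carry_out(rows=[[[0,0,0.15],[0,0,0],1],[[0,0,0.3],[0,0,0],1],[[0,0,0.3],[0,0,0],1]])

```text
clock: 9.8
tool_pos: [0.4686, -0.257, 0.0425]
eef_rot: [0.114, 0.994, 0.0, 0.0]
contact_force: [-1.4, 0.8, 1.0]
opening: 0.004
finger_force: 0.8
```

carry_out(rows=[[[0,0,0.1],[0,0,0],1],[[0,0,0.1],[0,0,0],1]])

```text
clock: 10.0
tool_pos: [0.4687, -0.257, 0.0417]
eef_rot: [0.114, 0.994, 0.0, 0.0]
contact_force: [-1.4, 1.2, 4.7]
opening: 0.004
finger_force: 2.0
```

carry_out(rows=[[[0,0,0.1],[0,0,0],1],[[0,0,0.1],[0,0,0],1]])

```text
clock: 10.2
tool_pos: [0.4687, -0.257, 0.041]
eef_rot: [0.114, 0.994, -0.0, 0.0]
contact_force: [-0.6, 1.6, 6.7]
opening: 0.002
finger_force: 3.5
```

carry_out(rows=[[[0,0,-1],[0,0,0],1],[[0,0,-4],[0,0,0],1],[[0,0,-8],[0,0,0],1],[[0,0,-9],[0,0,0],1],[[0.8,4.3,-9],[0,0,0],1],[[1.7,8.6,-9],[0,0,0],1],[[2.5,12.9,-9],[0,0,0],1],[[3.4,17.2,-9],[0,0,0],1],[[4.2,21.5,-9],[0,0,0],1],[[5.1,25.8,-9],[0,0,0],1],[[5.9,30.2,-9],[0,0,0],1],[[5.9,30.2,-9],[0,0,0],1]])

```text
clock: 11.4
tool_pos: [0.4798, 0.059, 0.1308]
eef_rot: [0.108, 0.994, 0.003, 0.001]
contact_force: [0.5, 0.5, -0.0]
opening: 0.008
finger_force: 0.0
```

```bash
python3 -c "
from h import *
to([.428,.350,.13])"
```

```text
t 11.4 pos [0.4798 0.059  0.1308] F [ 0.5  0.5 -0. ] open 0.01 q [-0.1   0.65 -0.19  2.07  0.26  0.44  0.87] zaxis [ 0.002  0.005 -1.   ]
tool cm [11.29 27.32  0.23]
```

carry_out(rows=[[[1.9,4.2,0],[0,0,0],1],[[3.6,8.5,0],[0,0,0],1],[[5.4,12.7,0],[0,0,0],1],[[7.2,17,0],[0,0,0],1],[[9,21.2,0],[0,0,0],1],[[10.8,25.4,0],[0,0,0],1],[[11.9,28,0],[0,0,0],1],[[11.9,28,0],[0,0,0],1],[[11.9,28,0],[0,0,0],1],[[11.9,28,0],[0,0,0],1],[[11.9,28,0],[0,0,0],1]])

```text
clock: 12.5
tool_pos: [0.4274, 0.3479, 0.1306]
eef_rot: [0.115, 0.993, -0.001, 0.0]
contact_force: [-0.2, 0.5, -0.0]
opening: 0.006
finger_force: 0.0
```

```bash
python3 -c "
from h import *
to([.428,.350,.06])"
```

```text
t 12.5 pos [0.4274 0.3479 0.1306] F [-0.2  0.5 -0. ] open 0.01 q [-0.7   0.71 -0.11  1.87  0.14  0.56  0.44] zaxis [-0.    -0.002 -1.   ]
tool cm [-0.01  0.23  7.06]
```

carry_out(rows=[[[0,0.2,2.5],[0,0,0],1],[[0,0.2,5],[0,0,0],1],[[0,0.2,7],[0,0,0],1],[[0,0.2,7],[0,0,0],1],[[0,0.2,7],[0,0,0],1]])

```text
clock: 13.0
tool_pos: [0.4275, 0.3512, 0.0609]
eef_rot: [0.114, 0.993, -0.0, -0.0]
contact_force: [-0.3, -0.1, 0.7]
opening: 0.006
finger_force: 0.0
```

carry_out(rows=[[[0,0,0.3],[0,0,0],1],[[0,0,0.6],[0,0,0],1],[[0,0,0.8],[0,0,0],1],[[0,0,0.8],[0,0,0],1]])

```text
clock: 13.4
tool_pos: [0.4271, 0.3521, 0.0528]
eef_rot: [0.114, 0.994, 0.0, 0.0]
contact_force: [-0.4, 0.1, 0.9]
opening: 0.002
finger_force: 0.0
```

carry_out(rows=[[[0,0,0.2],[0,0,0],1],[[0,0,0.4],[0,0,0],1],[[0,0,0.6],[0,0,0],1],[[0,0,0.6],[0,0,0],1]])

```text
clock: 13.8
tool_pos: [0.4272, 0.3523, 0.0466]
eef_rot: [0.114, 0.994, 0.0, 0.0]
contact_force: [-0.1, 0.0, 1.4]
opening: 0.005
finger_force: 0.8
```

carry_out(rows=[[[0,0,0.2],[0,0,0],1],[[0,0,0.4],[0,0,0],1],[[0,0,0.4],[0,0,0],1]])

```text
clock: 14.1
tool_pos: [0.4273, 0.3523, 0.0425]
eef_rot: [0.114, 0.994, 0.0, 0.0]
contact_force: [0.5, 0.2, 1.6]
opening: 0.01
finger_force: 0.8
```

carry_out(rows=[[[0,0,0.1],[0,0,0],1],[[0,0,0.1],[0,0,0],1]])

```text
clock: 14.3
tool_pos: [0.4272, 0.3523, 0.0418]
eef_rot: [0.114, 0.994, 0.0, 0.0]
contact_force: [1.2, 1.2, 3.0]
opening: 0.005
finger_force: 1.8
```

carry_out(rows=[[[0,0,0.08],[0,0,0],1],[[0,0,0.08],[0,0,0],1]])

```text
clock: 14.5
tool_pos: [0.4272, 0.3523, 0.0412]
eef_rot: [0.114, 0.994, 0.0, 0.0]
contact_force: [-0.9, -1.1, 5.7]
opening: 0.007
finger_force: 3.0
```

Bottomed. Retract and check all with the camera.

carry_out(rows=[[[0,0,-1],[0,0,0],1],[[0,0,-4],[0,0,0],1],[[0,0,-8],[0,0,0],1],[[0,0,-12],[0,0,0],1],[[0,4,-14],[0,0,0],1],[[0,8,-14],[0,0,0],1],[[0,12,-14],[0,0,0],1],[[0,16,-14],[0,0,0],1],[[0,20,-14],[0,0,0],1],[[0,20,-14],[0,0,0],1],[[0,20,-14],[0,0,0],1]])

```text
clock: 15.6
tool_pos: [0.4713, 0.5467, 0.1801]
eef_rot: [0.113, 0.994, -0.001, -0.001]
contact_force: [0.7, -1.2, -0.1]
opening: 0.009
finger_force: 0.0
```

```bash
python3 -c "
from h import *
to([.428,.350,.06])
s=snap('scene','s9');t=snap('top','t9');a=load('scene0')
def up(m,u,v,h): 
    c=cv2.resize(cv2.cvtColor(m['image'],cv2.COLOR_RGB2BGR)[v-h:v+h,u-h:u+h],(200,300),interpolation=2); return (255*(c/255.)**.6).astype(np.uint8)
P=((334,215,36),(193,202,22),(360,316,22),(275,255,22))
cv2.imwrite('pics/v9.png',np.vstack([np.hstack([up(m,*p) for p in P]) for m in(a,s)]))
d=abs(load('top0')['image'].astype(int)-t['image']).mean(2)
for n,(u,v) in dict(nut=(214,161),tape=(180,162),nipple=(400,173)).items(): print(n,d[v-9:v+9,u-10:u+10].mean().round(1))
"
```

```text
t 15.6 pos [0.4713 0.5467 0.1801] F [ 0.7 -1.2 -0.1] open 0.01 q [-0.87  0.87 -0.11  1.26  0.1   1.02  0.35] zaxis [-0.001 -0.002 -1.   ]
tool cm [ -0.21 -20.11  12.05]
nut 1.1
tape 1.3
nipple 1.2
```

View pics/v9.png

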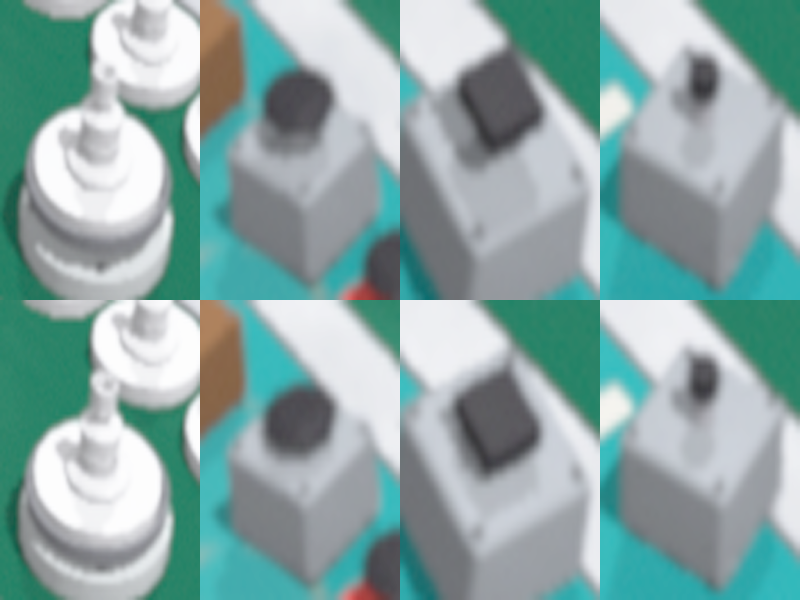

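The before/after crops show the nest, mushroom and square all lower than at the start. The small button is unchanged, and the loose parts have not moved.

```bash
python3 -c "
from plant import r
print(r.finish_job())"
```

```text
the job is handed in; nothing more can be done
None
```

I pressed the nest, then the square button, then the mushroom button to their stops with at most about 9 N; the small button and the loose nut, nipple and tape did not move, and I handed the job in at about 16 s.

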